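# Weigh a sample jar in the hanging cradle of a bench spring balance

## Task

Weigh the sample jar with the yellow contents: set it upright in the cup of the weighing cradle on the desk, then hang the cradle by its hook on the cross pin of the spring balance. The loaded cradle is off-centre, so let its weight down onto the balance slowly, a centimetre or two a second, tilting it to where it wants to hang, and let go only when the balance carries all of it, so that neither the balance arm jerks or bounces nor the cradle swings; leave it hanging still and clear of the desk, with the other things where they were.

Things in the scene. Friction and masses are not known exactly. Their poses are not given: they have to be found in the camera images.
- sample: the jar to weigh: round sample jar with YELLOW contents and a white ribbed screw cap, body 48 mm across, cap 52 mm across from 42 mm up, 55 mm high in all; its filling is light or heavy (under 350 g); origin at the centre of its underside, z up. Grip it round the cap from above.
- cradle: loose weighing cradle, about 280 g, standing on the desk, 207 mm high. A foot plate 143 x 30 mm carries a round cup and, 60 mm to +x of it, an upright (8 x 12 mm in x, y) ending in a downward-open hook with a black grip block on top; a brass trim weight behind. Origin under the cup's centre, z up, x from cup to hook. Loaded, its centre of mass lies 20 to 45 mm to -x of the hook's seat
- cradle_cup (a point): centre of the cup's inner floor, 5 mm above the cradle's underside; cup 57 mm across inside, 64 mm outside, rim 19 mm above this point. When the loaded cradle hangs freely the cup side goes down and swings under the pin towards the balance: it rests turned about its y by about -0.2 to -0.4 rad, depending on the jar's weight
- cradle_seat (a point): the hook's seat, the point that must come onto the pin's axis: 71 mm to +x of the cradle's origin, 150 mm up. The slot round it, along the cradle's y, is 14 mm wide in x (upright to lip) and 12 mm long in y, closed above by a 90 degree V that centres an 8 mm pin, open below; the lip reaches 20 mm below the seat, its tip flared to +x
- cradle_grip (a point): centre of the hook's black grip block, 38 mm straight above the seat (the loaded cradle's centre of mass lies about 110 mm below the seat); the block is 26 x 14 x 40 mm (x, y, z) in the cradle's axes, 14 mm wide to grip along the cradle's y
- scale: bench spring balance, fixed: grey base 148 x 150 x 22 mm, aluminium column 62 mm wide and 339 mm high at its back, a blue forked arm sticking out to its -x (towards the robot). Origin under the column at desk height, z up; hang the cradle with its x axis along this x axis (cup towards the robot)
- scale_pin (a point): middle of the steel cross pin in the arm's fork, along the balance's y: 8 mm thick, 27 mm free between the prongs, 150 mm to -x of the column, 268 mm above the desk unloaded. Prongs 6 mm thick, from 6 mm above to 8 mm below the pin's axis and 8 mm out in front of it; behind the pin the fork is open for 38 mm
- scale_fork (a joint): travel of the balance's arm: 0 unloaded, grows in m as the arm goes straight down under load, stop at 0.090; a soft, lightly damped spring: the heavier the load, the farther it goes down
- black_jar: bystander: same jar as the sample but with BLACK contents; origin at the centre of its underside
- soil_beaker: bystander: lidded beaker of brown soil with a yellow label, 118 mm across, 100 mm high; origin at the centre of its underside
- survey_meter: bystander: yellow hand-held meter, 163 x 66 x 67 mm; origin under its centre
Not all that is in view belongs to the job. Leave any orange or red look-alike of the sample alone.

How it is judged:
On the way, in this order (a step that is already met when the one before it is completed fails the run):
1. the sample jar stands in the cradle's cup, let go, the cradle still standing on the desk (x of sample in the frame of cradle_cup between -0.007 and 0.007 m and y of sample in the frame of cradle_cup between -0.007 and 0.007 m and z of sample in the frame of cradle_cup between -0.004 and 0.004 m and contact force between the fingers and sample below 0.05 N and height (world z) of cradle below 0.006 m and angle between cradle's own z axis and vertical below 0.06 rad), for 0.2 s.
2. the cradle's hook is seated on the pin and the balance has begun to take its weight (distance between cradle_seat and scale_pin below 0.008 m and x of sample in the frame of cradle_cup between -0.007 and 0.007 m and y of sample in the frame of cradle_cup between -0.007 and 0.007 m and z of sample in the frame of cradle_cup between -0.004 and 0.004 m and value of joint scale_fork above 0.008 m), for 0.2 s.
At the end, for the whole second after the job is handed in: Jar on the cup's floor within 7 mm of centre; hook seat within 8 mm of the pin's axis, square to it within 0.25 rad; balance arm down 25 to 85 mm under the load; cradle's cup over 10 mm clear of the desk, let go and hanging still (under 30 mm/s and 0.25 rad/s) (x of sample in the frame of cradle_cup between -0.007 and 0.007 m and y of sample in the frame of cradle_cup between -0.007 and 0.007 m and z of sample in the frame of cradle_cup between -0.004 and 0.004 m and distance between cradle_seat and scale_pin below 0.008 m and value of joint scale_fork between 0.025 and 0.085 m and height (world z) of cradle above 0.01 m and angle between the y axis of cradle and the y axis of scale, either way round below 0.25 rad and linear speed of cradle below 0.03 m/s and angular speed of cradle below 0.25 rad/s and contact force between the fingers and cradle below 0.05 N); the robot touches nothing.
It fails at once if the loaded balance arm (down by more than 20 mm) is jerked, dropped or left to bounce: it moves faster than 50 mm/s (value of joint scale_fork above 0.02 m and (velocity of joint scale_fork above 0.05 m/s or velocity of joint scale_fork below -0.05 m/s)).
It fails at once if the cradle swings on the pin faster than 0.7 rad/s (distance between cradle_seat and scale_pin below 0.015 m and angular speed of cradle above 0.7 rad/s).
It fails at once if the balance is overloaded: the cradle is pressed or knocked on it with more than 14 N, or its arm is pushed down beyond 85 mm (contact force between cradle and scale above 14 N or value of joint scale_fork above 0.085 m).
It fails at once if the gripper or arm presses on the balance with more than 4 N (contact force between any of the arm, the fingers and scale above 4 N).
It fails at once if a bystander (black jar, soil beaker or yellow meter) is moved by more than 20 mm (distance of any of black_jar, soil_beaker, survey_meter from where it was at the start of the episode above 0.02 m).
It also fails if it takes over 72 s, if anything falls off the work surface, if the arm or the gripper's body presses on something with over 40 N, if the wrist force passes 120 N, or if a joint passes its speed limit or range.

## Robot

A 6-joint arm with a two-finger parallel gripper is mounted at the origin on a cart in front of the work surface, level with it; the furniture and walls round the work are solid. World frame = base frame: x ahead of the robot, y to its left, z up, the work surface at z = 0. Lengths are in m, angles in rad, forces in N, time in s.
With the tool pointing down it reaches from about 0.4 to 0.825 m from the base axis. Payload 7 kg.
Tool frame: the origin (TCP) lies at the very end of the fingers, on their centre line; the grasp point (between the pads) lies 19 mm behind it (robot.pinch_z is the distance from the TCP to the grasp point, in m); z points along the fingers, y is the line along which they close (so a half turn about z gives the same grasp; the last joint's range is limited). The gripper opens to 85 mm and grips with 20 to 120 N. Pads are 22 mm wide; open, the fingers measure 114 mm over their backs; the gripper's body (76 mm by 85 mm) begins 54 mm behind the grasp point. The pads swing forward as they close: fully open they stand 13 mm farther back than shut.
Start: joints at [-0.874, 0.359, 0.012, 0, -1.224, -0.288], TCP at [0.268, -0.619, 0.231] pointing down, gripper open.
Joint ranges: [-3.07, 3.07], [-1.43, 2.12], [-1.02, 1.25], [-3.03, 1.67], [-3.05, -0], [-3.03, 3.03]. Speed limits (rad/s): [2.39, 2.39, 3.01, 3.14, 3.14, 3.14].

## Interface

Orientations are given as [roll, pitch, yaw] about the fixed x, y, z axes, in that order (R = Rz(yaw) Ry(pitch) Rx(roll)).
In Python, from cell import robot, cams, ticket gives the robot as it stands. The module is installed in compiled form; this text tells all that it offers.
- The arm moves only by the tool send_rows, never from a script. Its argument "rows" is a list of rows, each a list of 5 numbers: the finger opening in m, from 0 to 0.0854, then the shift along the tool's x, y, z in m, then the turn about the tool's z in degrees. In form: [[grip, dx, dy, dz, spin], ...]. A call has 1 to 10 rows; each row shifts and turns the commanded pose from where the row before left it, along the tool's axes as they then stand; what a row does not reach is not made up. A row lasts 1/12 s, in which the tool goes at most 41.7 mm and 7.16 degrees, less where a joint would pass 70% of its speed; a pose out of reach is approached as far as the arm can. A call with a gripper value outside its range is refused whole. The fingers move at their own pace and stop on an object; the grip force is fixed at half the most. Time passes only in rows, so rows that do not move let the fingers close. It gives the time, the measured TCP pose, the force, the opening and the grip force at its end, in the units of the state.
- robot.state(): the state, without advancing time (a new reading comes with each control period).
- cams.grab_frame(name): name is "scene" or "top"; returns a dict with "color" (384x512x3 uint8, blue, green, red), "vertical_fov" (degrees; the focal length in pixels is half the picture's height over the tangent of half this angle, whatever the lens; pixels are square), "cx", "cy" (the principal point, pixels), "k1" (the pictures are not rectified: a ray, as slopes to the right and down, at radius r is drawn at 1 + k1 r^2 times it, then the intrinsics apply), "rvec" (rotation vector, rad) and "tvec" (3), from world to camera coordinates, as OpenCV has them. Camera axes: x right, y down, z forward; pixel columns grow to the right and rows downward; lengths in m; the calibration is good to about 2 mm. A picture is of the moment at which its call begins. There is no depth.
- ticket.job_done(): hands the job in; it is judged then, once.
The state is a dict: "clock": time; "joint_positions": joint angles; "qd": joint speeds; "tau": joint torques, N m; "tool_pos": TCP position; "ee_rot": TCP orientation; "force": force on the tool from outside, world axes, zero at the start; "wrist_torque": the same for the moment, N m; "grip_width": finger opening in m; "finger_force": force on a finger pad.
Only numpy, scipy, OpenCV 4.12 (cv2) and the standard library are available. Lean on these libraries where they do the work, as an engineer would, in place of code of your own. Each camera call takes 0.05 s, during which the arm holds its last target. There are 200 camera calls.

## Working session

There is one attempt and no reset: what is moved stays moved. The work goes in short steps, Python scripts to look and compute and a tool call to move; the robot and the scene stay as the last step left them, time stands still between calls to the robot, and variables do not carry over. Pictures are saved under pics/ and viewed, at most 10 in all, crops included, and the job is handed in when it is done.

Besides the shell and the picture viewer there is one more tool, called after ">>>" as name([rows], argument=value, ...), one row to a line, values as JSON. send_rows: Moves the arm, as the interface text tells. Its arguments: {"type":"object","properties":{"rows":{"type":"array","items":{"type":"array","items":{"type":"number"}}}},"required":["rows"]}

```bash
mkdir -p pics; cat > h.py <<'E'
import numpy as np,cv2
from cell import robot,cams,ticket
def grab(n,f=None):
    d=cams.grab_frame(n)
    if f: cv2.imwrite('pics/'+f,d['color'])
    return d
def ray(d,u,v):
    f=192/np.tan(np.radians(d['vertical_fov'])/2)
    q=np.array([(u-d['cx'])/f,(v-d['cy'])/f]);p=q.copy()
    for _ in range(30): p=q/(1+d['k1']*(p@p))
    R=cv2.Rodrigues(np.array(d['rvec'],float))[0];t=np.array(d['tvec'],float).ravel()
    r=R.T@np.array([p[0],p[1],1]);return -R.T@t,r/np.linalg.norm(r)
def plane(d,u,v,z):
    o,r=ray(d,u,v);return o+r*(z-o[2])/r[2]
def proj(d,P):
    f=192/np.tan(np.radians(d['vertical_fov'])/2)
    R=cv2.Rodrigues(np.array(d['rvec'],float))[0];t=np.array(d['tvec'],float).ravel()
    c=R@np.array(P,float)+t;p=c[:2]/c[2];p=p*(1+d['k1']*(p@p));return p*f+[d['cx'],d['cy']]
def tri(a,ua,b,ub):
    o1,r1=ray(a,*ua);o2,r2=ray(b,*ub)
    A=np.c_[r1,-r2];s=np.linalg.lstsq(A,o2-o1,rcond=None)[0]
    p,q=o1+s[0]*r1,o2+s[1]*r2;return (p+q)/2,np.linalg.norm(p-q)
E
python3 - <<'E'
from h import *
import pickle
D={n:grab(n) for n in('scene','top')}
pickle.dump(D,open('d0.pkl','wb'))
for n in D: cv2.imwrite(f'pics/{n}0.png',cv2.resize(D[n]['color'],(800,600),interpolation=cv2.INTER_CUBIC)); print(n,D[n]['vertical_fov'],D[n]['k1'],D[n]['cx'],D[n]['cy'],ray(D[n],256,192))
s=robot.state();print(s)
E
```

```text
scene 43.425720689440766 -0.1252113844378897 257.010051928437 191.6414512429518 (array([0.00908039, 1.05101347, 0.71496589]), array([ 0.37660851, -0.83365347, -0.40396526]))
top 44.70821351635051 -0.15120959918462581 258.67965148816705 195.938210788907 (array([ 0.34294951, -0.05750687,  1.62406787]), array([ 0.12204405,  0.00739261, -0.99249715]))
{'clock': 0.1, 'joint_positions': array([-8.73926294e-01,  3.59294949e-01,  1.11634722e-02, -2.85429808e-04,
       -1.22413236e+00, -2.88111229e-01]), 'qd': array([ 0.00079632, -0.00278191,  0.001032  ,  0.00251844, -0.00018381,
        0.00011261]), 'tau': array([-2.16530163e-03, -5.84763908e+01,  2.94111711e+01,  6.95461750e+00,
       -3.12172611e-03, -2.46733561e-05]), 'tool_pos': array([ 0.26809423, -0.61900339,  0.23048035]), 'ee_rot': array([ 3.14010938e+00, -1.59736063e-04, -2.73293091e+00]), 'force': array([-0.78922254, -0.30087   , -0.37553701]), 'wrist_torque': array([ 0.0038434 , -0.01061158, -0.00879351]), 'finger_force': 0.0, 'grip_width': 0.08531039645108573}
```

View pics/scene0.png

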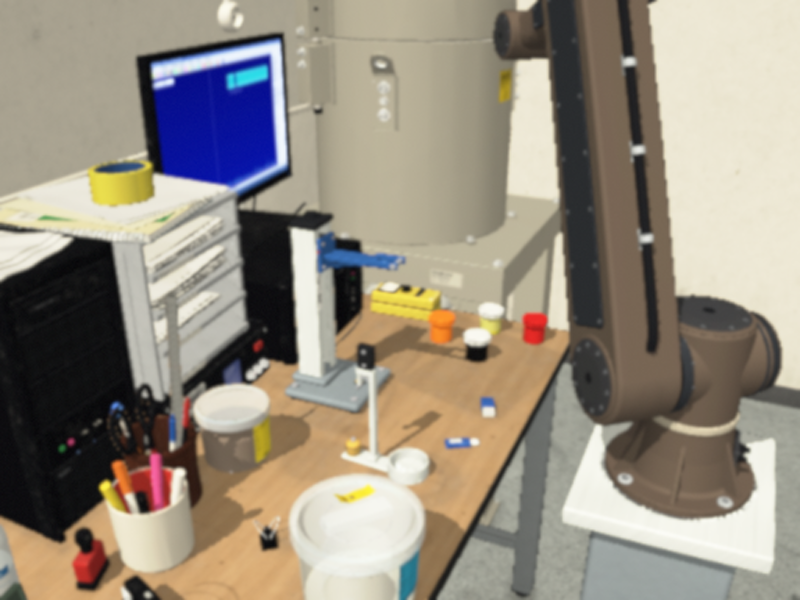

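View pics/top0.png

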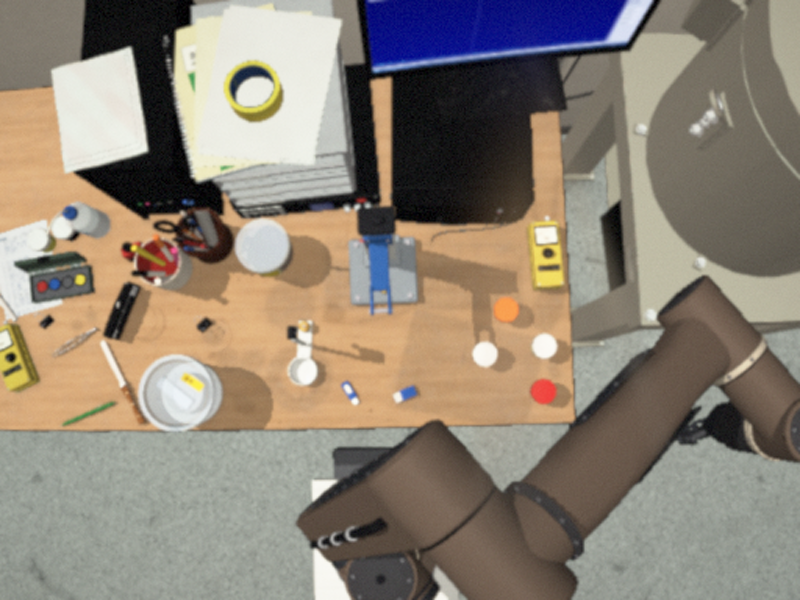

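The scene view shows a white-capped jar with yellow contents at (490,318), a white-capped jar with black contents at (477,343), an orange look-alike at (441,326) and a red one at (534,328). The cradle is at (375,440) and the pin is near (395,262). In the top view I take the white cap at (544,346) as yellow, (485,354) as black, orange as (506,310) and red as (543,391). I'll check this in a close crop.

```bash
python3 - <<'E'
import pickle,cv2,numpy as np
D=pickle.load(open('d0.pkl','rb'))
s,t=D['scene']['color'],D['top']['color']
c=lambda i,x,y,w,h,k:cv2.resize(i[y:y+h,x:x+w],(w*k,h*k),interpolation=cv2.INTER_CUBIC)
a=c(s,265,180,100,60,4); b=c(t,290,180,100,75,4)
e=c(s,200,140,80,170,3); 
A=np.zeros((600,800,3),np.uint8)
A[:240,:400]=a; A[260:560,:400]=b; 
f=c(s,210,210,70,105,5)[:525]; A[:525,430:780]=f
cv2.imwrite('pics/c1.png',A)
B=np.zeros((600,800,3),np.uint8)
B[:450,:400]=c(t,175,195,80,90,5); B[:450,410:800]=c(t,215,130,78,90,5)
B[460:600,:400]=c(s,190,145,80,28,5)
cv2.imwrite('pics/c2.png',B)
E
```

```text
(no output)
```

View pics/c1.png

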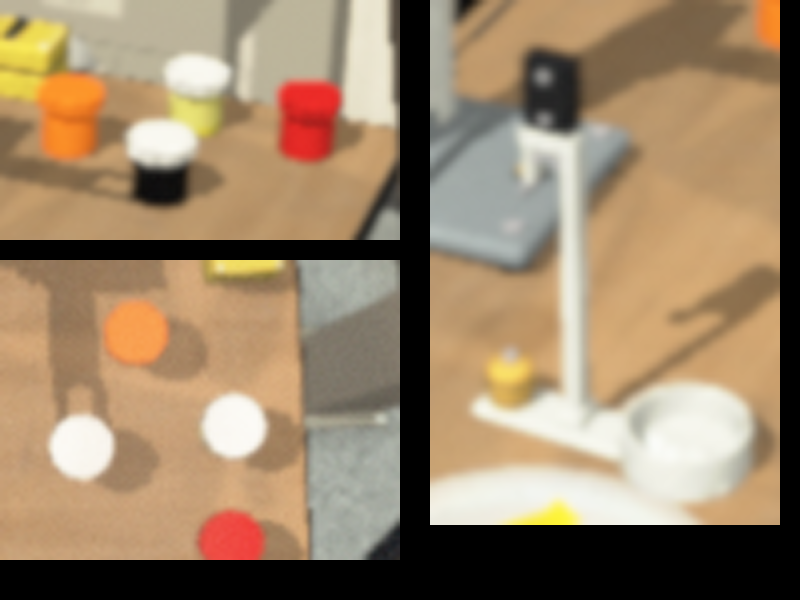

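View pics/c2.png

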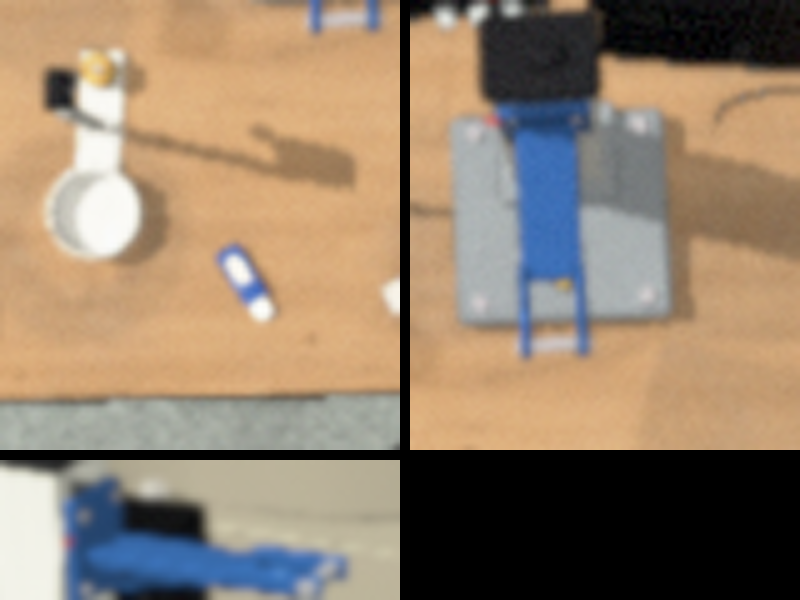

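The yellow jar is the back white-capped one: scene (314,197), top (348.5,221.5). The cup rim is at top (193.6,237.4) and scene (261.6,295). The grip block's top is at top (186.4,212.6), the pin at top (243.4,199) and scene (255,168).

```bash
python3 - <<'E'
from h import *
import pickle
D=pickle.load(open('d0.pkl','rb'));s,t=D['scene'],D['top']
for n,a,b in [('cap',(314.2,197),(348.5,221.5)),('black',(305.5,213),(310.5,226.7)),('cup',(261.6,295),(193.6,237.4)),('blocktop',(234.4,221.5),(186.6,212.8)),('pin',(255,168),(243.4,199)),('beaker',(148,260),(169,158))]:
    p,e=tri(s,a,t,b);print(n,p.round(4),round(e,4))
print('cap@55',plane(t,348.5,221.5,.055),'cup@24',plane(t,193.6,237.4,.024))
print('plate end',plane(t,195.2,205,.005),'plate at cup',plane(t,193.6,228,.005))
print('block top@.207',plane(t,186.6,212.8,.207),'pin@.268',plane(t,243.4,199,.268))
print('prongs',plane(t,215+(525-410)/5,201,.27),plane(t,215+(584-410)/5,201,.27))
for u,v in[(224.5,193.8),(266.5,193.4)]:print('base corner',plane(t,u,v,.022))
E
```

```text
cap [ 0.4305 -0.3559  0.0541] 0.0035
black [ 0.4162 -0.226   0.0563] 0.004
cup [0.389  0.1727 0.0208] 0.0031
blocktop [0.4602 0.168  0.2027] 0.0044
pin [ 0.4905 -0.0099  0.2682] 0.0014
beaker [0.6569 0.2463 0.0907] 0.0087
cap@55 [ 0.42878168 -0.35623278  0.055     ] cup@24 [0.38750868 0.17171519 0.024     ]
plate end [0.50092824 0.16795155 0.005     ] plate at cup [0.42068305 0.17415425 0.005     ]
block top@.207 [0.45782128 0.16643732 0.207     ] pin@.268 [ 0.48989763 -0.01017118  0.268     ]
prongs [0.48415378 0.00561809 0.27      ] [ 0.48341359 -0.02880328  0.27      ]
base corner [0.53605268 0.06351225 0.022     ]
base corner [ 0.53429071 -0.08175198  0.022     ]
```

>>> send_rows([
  [0.085,0,0,0,5.9],
  [0.085,0,0,0,5.9],
  [0.085,0,0,0,5.8],
  [0.085,0,0,0,5.8],
])

```text
clock: 0.43
tool_pos: [0.2682, -0.6191, 0.2307]
ee_rot: [3.141, -0.001, 3.137]
force: [0.0, 0.5, -0.2]
grip_width: 0.0848
finger_force: 0.0
```

>>> send_rows([
  [0.085,-0.016,0.026,0,0],
  [0.085,-0.016,0.026,0,0],
  [0.085,-0.016,0.026,0,0],
  [0.085,-0.016,0.026,0,0],
  [0.085,-0.016,0.026,0.01,0],
  [0.085,-0.016,0.026,0.01,0],
  [0.085,-0.016,0.026,0.01,0],
  [0.085,-0.016,0.026,0.01,0],
  [0.085,-0.016,0.026,0.01,0],
  [0.085,-0.016,0.026,0.01,0],
])

```text
clock: 1.27
tool_pos: [0.4285, -0.3578, 0.1707]
ee_rot: [3.141, -0.0, -3.141]
force: [0.0, 0.7, 1.5]
grip_width: 0.0847
finger_force: 0.0
```

>>> send_rows([
  [0.085,-0.001,0.002,0.03,0],
  [0.085,0,0,0.03,0],
  [0.085,0,0,0.03,0],
  [0.085,0,0,0.03,0],
  [0.085,0,0,0.024,0],
  [0.085,0,0,0,0],
])

```text
clock: 1.77
tool_pos: [0.4258, -0.3557, 0.0225]
ee_rot: [3.138, -0.008, 3.141]
force: [-0.3, -0.3, -0.5]
grip_width: 0.0852
finger_force: 0.0
```

```bash
python3 - <<'E'
from h import *
import pickle
s=grab('scene');t=grab('top');st=robot.state();print(st['tool_pos'],st['force'])
A=np.zeros((480,800,3),np.uint8)
c=lambda i,x,y,w,h,k:cv2.resize(i[y:y+h,x:x+w],(w*k,h*k),interpolation=cv2.INTER_CUBIC)
A[:,:400]=c(s['color'],265,150,100,120,4);A[:,400:]=c(t['color'],300,160,100,120,4)
cv2.imwrite('pics/c3.png',A)
E
```

```text
[ 0.42872669 -0.35722772  0.02695601] [-0.0180267  -0.07134134  0.55147087]
```

View pics/c3.png

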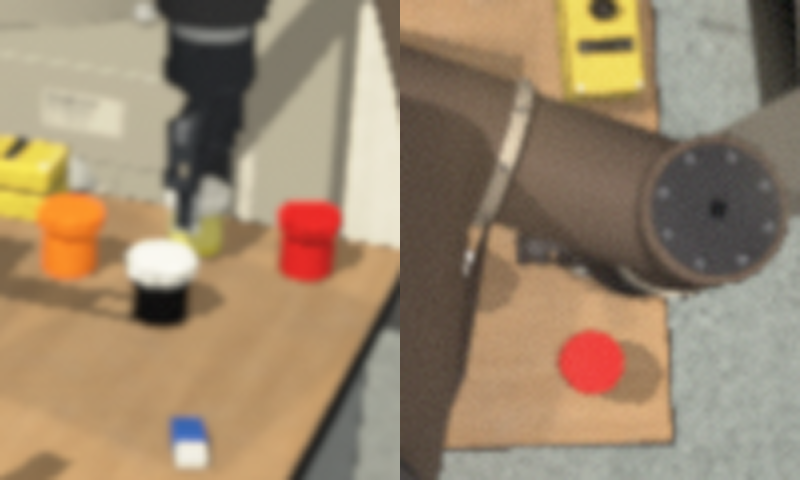

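The gripper straddles the yellow jar (crop (205,215)) and nothing else has been disturbed. Next I close on it.

>>> send_rows([
  [0.06,0,0,0,0],
  [0.04,0,0,0,0],
  [0.04,0,0,0,0],
  [0.04,0,0,0,0],
  [0.04,0,0,0,0],
  [0.04,0,0,0,0],
])

```text
clock: 2.37
tool_pos: [0.4302, -0.3578, 0.0294]
ee_rot: [-3.14, 0.003, -3.141]
force: [-1.2, 2.0, 8.5]
grip_width: 0.0498
finger_force: 60.8
```

```bash
python3 - <<'E'
from h import *
s=robot.state();print(s['tool_pos'],s['grip_width'],s['finger_force'],s['force'],robot.pinch_z)
E
```

```text
[ 0.43020585 -0.35776079  0.02942932] 0.049799848950607704 60.82022309303284 [-1.17278106  1.96555307  8.4966542 ] 0.0187
```

>>> send_rows([
  [0.04,0,0,-0.005,0],
  [0.04,0,0,-0.02,0],
  [0.04,0,0,-0.03,0],
  [0.04,0,0,-0.03,0],
  [0.04,0.002,0.015,-0.01,0],
  [0.04,0.003,0.03,0,0],
  [0.04,0.003,0.033,0,0],
  [0.04,0.003,0.033,0,0],
  [0.04,0.003,0.033,0,0],
  [0.04,0.003,0.033,0,0],
])

```text
clock: 3.2
tool_pos: [0.4118, -0.1791, 0.1232]
ee_rot: [3.141, 0.002, 3.141]
force: [0.9, 1.2, -0.6]
grip_width: 0.0497
finger_force: 62.3
```

>>> send_rows([
  [0.04,0.003,0.033,0,0],
  [0.04,0.003,0.033,0,0],
  [0.04,0.003,0.033,0,0],
  [0.04,0.003,0.033,0,0],
  [0.04,0.003,0.033,0,0],
  [0.04,0.003,0.033,0,0],
  [0.04,0.003,0.033,0,0],
  [0.04,0.003,0.033,0,0],
  [0.04,0.002,0.03,0,0],
  [0.04,0,0.02,0,0],
])

```text
clock: 4.03
tool_pos: [0.3858, 0.1363, 0.1235]
ee_rot: [3.14, 0.002, -3.14]
force: [1.3, -0.4, -1.0]
grip_width: 0.0497
finger_force: 62.4
```

>>> send_rows([
  [0.04,0,0,0,0],
  [0.04,0,0,0,0],
  [0.04,0,0,0,0],
])

```text
clock: 4.28
tool_pos: [0.3858, 0.1335, 0.1227]
ee_rot: [3.141, 0.0, -3.141]
force: [0.3, -0.1, -0.7]
grip_width: 0.0496
finger_force: 62.4
```

```bash
python3 - <<'E'
from h import *
s=grab('scene');t=grab('top');st=robot.state();print(st['tool_pos'],st['ee_rot'],st['force'],st['wrist_torque'],st['finger_force'])
A=np.zeros((500,800,3),np.uint8)
c=lambda i,x,y,w,h,k:cv2.resize(i[y:y+h,x:x+w],(w*k,h*k),interpolation=cv2.INTER_CUBIC)
A[:,:400]=c(s['color'],205,200,80,100,5);A[:,400:]=c(t['color'],160,180,80,100,5)
cv2.imwrite('pics/c4.png',A)
import pickle;pickle.dump((s,t,st['tool_pos']),open('d1.pkl','wb'))
E
```

```text
[0.38589291 0.1329576  0.12252112] [3.14127255e+00 1.53592642e-04 3.14102210e+00] [ 0.1774509  -0.46728879 -0.75252658] [ 0.01344945 -0.01323902 -0.00644982] 62.40018367767334
```

View pics/c4.png

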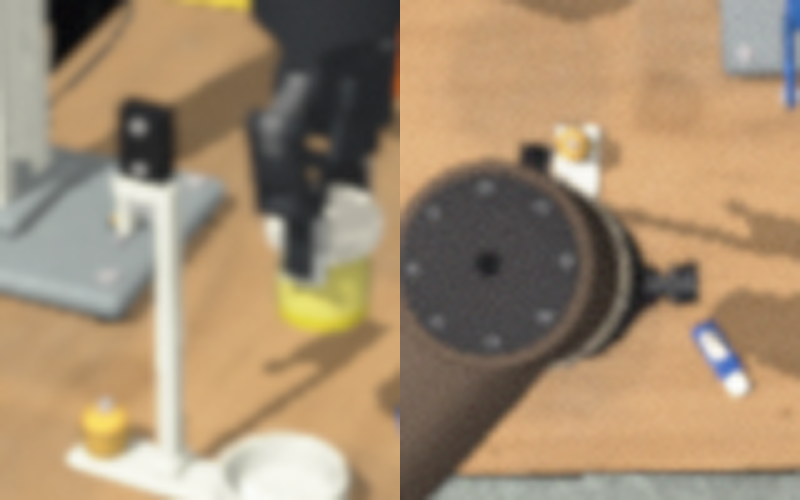

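```bash
python3 - <<'E'
from h import *
import pickle
s,t,p=pickle.load(open('d1.pkl','rb'))
for z in(.1,.11):
  for off in(-.003,0,.003): print(z,off,(proj(s,[p[0]+off,p[1],z])-[205,200])*5)
# cup rim prediction check in scene crop
print((proj(s,[.388,.172,.024])-[205,200])*5, (proj(s,[.388-.032,.172,.024])-[205,200])*5,(proj(s,[.388+.032,.172,.024])-[205,200])*5)
E
```

```text
0.1 -0.003 [332.29109629 298.34090889]
0.1 0 [326.53111381 296.97960505]
0.1 0.003 [320.78180532 295.62033207]
0.11 -0.003 [332.60318564 280.49089572]
0.11 0 [326.82118645 279.14090913]
0.11 0.003 [321.0499538  277.79296901]
[288.8281357  469.66956878] [350.30612498 485.97405836] [228.55565154 453.59761628]
```

>>> send_rows([
  [0.04,-0.001,0.013,0,0],
  [0.04,-0.001,0.013,0,0],
  [0.04,0,0.013,0,0],
  [0.04,0,0,0.01,0],
  [0.04,0,0,0.02,0],
  [0.04,0,0,0.015,0],
  [0.04,0,0,0.01,0],
  [0.04,0,0,0,0],
  [0.04,0,0,0,0],
  [0.04,0,0,0,0],
])

```text
clock: 5.22
tool_pos: [0.3884, 0.1735, 0.0678]
ee_rot: [3.141, 0.001, -3.141]
force: [-0.2, 0.1, -1.0]
grip_width: 0.0498
finger_force: 62.4
```

```bash
python3 - <<'E'
from h import *
s=grab('scene');t=grab('top');st=robot.state();print(st['tool_pos'],st['ee_rot'],st['force'],st['wrist_torque'],st['finger_force'])
A=np.zeros((600,800,3),np.uint8)
c=lambda i,x,y,w,h,k:cv2.resize(i[y:y+h,x:x+w],(w*k,h*k),interpolation=cv2.INTER_CUBIC)
A[:,:480]=c(s['color'],215,220,80,100,6)
A[:400,480:]=c(t['color'],160,180,80,100,4)
cv2.imwrite('pics/c5.png',A)
E
```

```text
[0.38843647 0.17337325 0.06803184] [ 3.14054528e+00  9.89835666e-04 -3.14098447e+00] [ 0.45398405  0.43016231 -0.13108312] [ 0.02607453 -0.0025198  -0.04291076] 62.43714094161987
```

View pics/c5.png

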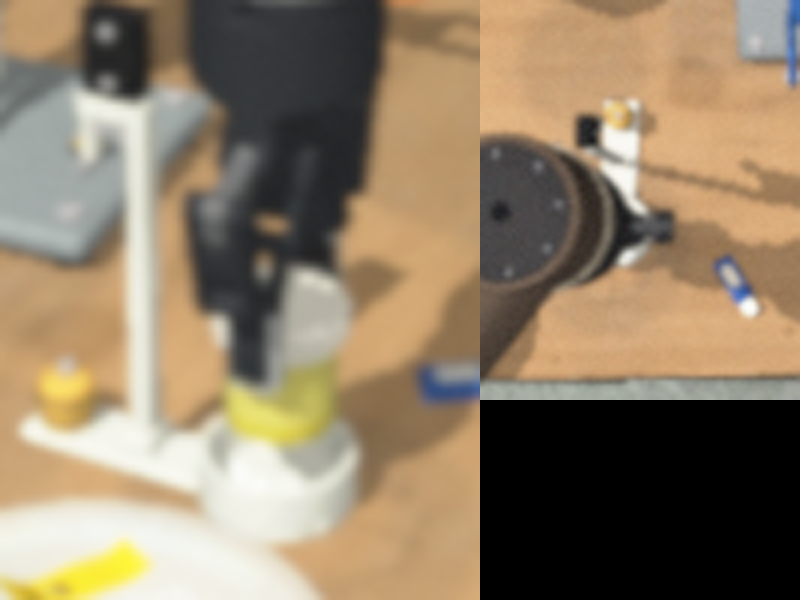

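>>> send_rows([
  [0.04,0,-0.001,0.01,0],
  [0.04,0,0,0.01,0],
  [0.04,0,0,0.008,0],
  [0.04,0,0,0.003,0],
  [0.04,0,0,0.001,0],
  [0.04,0,0,0,0],
  [0.04,0,0,0,0],
])

```text
clock: 5.9
tool_pos: [0.3882, 0.1719, 0.0357]
ee_rot: [3.141, 0.0, -3.141]
force: [0.6, 0.2, -1.2]
grip_width: 0.0503
finger_force: 62.4
```

>>> send_rows([
  [0.04,0,0,0.001,0],
  [0.04,0,0,0,0],
  [0.052,0,0,0,0],
  [0.056,0,0,0,0],
  [0.062,0,0,0,0],
  [0.07,0,0,0,0],
  [0.08,0,0,0,0],
  [0.085,0,0,0,0],
  [0.085,0,0,0,0],
  [0.085,0,0,0,0],
])

```text
clock: 6.73
tool_pos: [0.388, 0.1717, 0.0343]
ee_rot: [3.142, 0.0, -3.141]
force: [0.4, -0.2, 0.5]
grip_width: 0.0852
finger_force: 0.0
```

>>> send_rows([
  [0.085,0,0,-0.02,0],
  [0.085,0,0,-0.035,0],
  [0.085,0,0,-0.035,0],
  [0.085,0,0,-0.035,0],
  [0.085,0,0,-0.035,0],
  [0.085,0,0,-0.035,0],
  [0.085,0.015,-0.03,-0.01,0],
  [0.085,0.01,-0.035,0,0],
  [0.085,0.01,-0.035,0,0],
  [0.085,0,-0.035,0,0],
])

```text
clock: 7.57
tool_pos: [0.3513, 0.0354, 0.2396]
ee_rot: [3.14, 0.001, -3.14]
force: [0.9, -0.3, -0.3]
grip_width: 0.0849
finger_force: 0.0
```

```bash
python3 - <<'E'
from h import *
s=grab('scene');t=grab('top');st=robot.state();print(st['tool_pos'],st['ee_rot'],st['force'],st['wrist_torque'],st['finger_force'])
A=np.zeros((600,800,3),np.uint8)
c=lambda i,x,y,w,h,k:cv2.resize(i[y:y+h,x:x+w],(w*k,h*k),interpolation=cv2.INTER_CUBIC)
A[:,:400]=c(s['color'],210,210,80,120,5)
A[:500,400:]=c(t['color'],160,185,80,100,5)
cv2.imwrite('pics/c6.png',A)
import pickle;pickle.dump((s,t),open('d2.pkl','wb'))
E
```

```text
[0.35183755 0.03317523 0.23945624] [3.14098510e+00 5.87489014e-04 3.13854553e+00] [ 1.09766231  0.18358409 -0.17202362] [ 0.08441945 -0.0750732  -0.01615234] 0.0
```

View pics/c6.png

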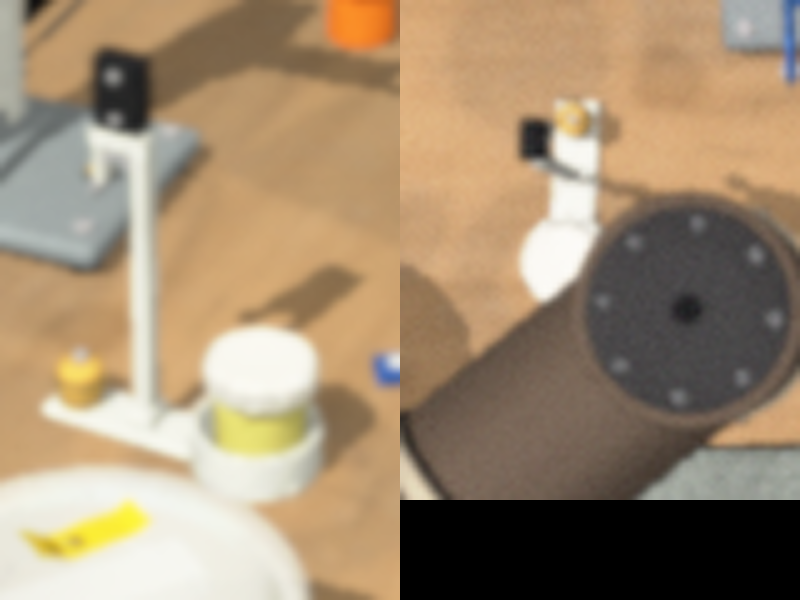

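```bash
python3 - <<'E'
from h import *
import pickle
s,t=pickle.load(open('d2.pkl','rb'))
T=lambda x,y:(160+(x-400)/5,185+y/5)
S=lambda x,y:(210+x/5,210+y/5)
for a,b in [((556,100),(551,213)),((601,100),(598,213))]:
    p=plane(t,*T(*b),.005);q=plane(t,*T(*a),.005);d=q-p;print(p,q,np.arctan2(d[1],d[0]))
# predict block corners for a given pose and compare
def blk(x,y,yaw):
    c,si=np.cos(yaw),np.sin(yaw);o=np.array([x+.071*c,y+.071*si])
    for z in(.207,.168):
        P=[np.array([o[0]+a*.013*c-b*.007*si,o[1]+a*.013*si+b*.007*c,z]) for a in(-1,1) for b in(-1,1)]
        print(z,'top',[np.round((proj(t,p)-[160,185])*5+[400,0]).astype(int).tolist() for p in P],'sc',[np.round((proj(s,p)-[210,210])*5).astype(int).tolist() for p in P])
blk(.388,.172,-.04)
E
```

```text
[0.42229358 0.18605035 0.005     ] [0.50122004 0.18202297 0.005     ] -0.050982682649522514
[0.42168404 0.15315827 0.005     ] [0.50056294 0.15038492 0.005     ] -0.035145127663095806
0.207 top [[539, 159], [516, 158], [541, 116], [518, 116]] sc [[160, 51], [146, 64], [111, 40], [96, 52]]
0.168 top [[549, 163], [527, 163], [550, 122], [528, 121]] sc [[161, 125], [147, 138], [112, 113], [98, 126]]
```

>>> send_rows([
  [0.085,0,0.03,0,2.5],
  [0.085,-0.01,0.025,0,0],
  [0.085,-0.02,0.02,0,0],
  [0.085,-0.02,0.02,0,0],
  [0.085,-0.02,0.02,0,0],
  [0.085,-0.02,0.015,0,0],
  [0.085,-0.018,0.01,0,0],
  [0.085,0,0,0,0],
  [0.085,0,0,0,0],
])

```text
clock: 8.42
tool_pos: [0.4659, 0.1723, 0.2383]
ee_rot: [-3.14, -0.002, 3.098]
force: [-0.6, -0.3, 0.0]
grip_width: 0.0849
finger_force: 0.0
```

```bash
python3 - <<'E'
from h import *
st=robot.state();print(st['tool_pos'],st['ee_rot'],st['force'],st['wrist_torque'])
E
```

```text
[0.46590646 0.172313   0.23825211] [-3.14006928e+00 -1.68963635e-03  3.09813135e+00] [-0.57482877 -0.30373713  0.03578333] [-0.07117219  0.01645122  0.01330423]
```

>>> send_rows([
  [0.085,0.006,-0.004,0.01,0],
  [0.085,0,0,0.015,0],
  [0.085,0,0,0.015,0],
  [0.085,0,0,0.015,0],
  [0.085,0,0,0.01,0],
  [0.085,0,0,0,0],
  [0.06,0,0,0,0],
  [0.04,0,0,0,0],
])

```text
clock: 9.08
tool_pos: [0.4598, 0.1684, 0.1752]
ee_rot: [3.141, 0.001, 3.099]
force: [-0.1, -0.3, 0.4]
grip_width: 0.0633
finger_force: 0.0
```

```bash
python3 - <<'E'
from h import *
s=grab('scene');t=grab('top');st=robot.state();print(st['tool_pos'],st['ee_rot'],st['force'],st['wrist_torque'],st['finger_force'],st['grip_width'])
A=np.zeros((600,800,3),np.uint8)
c=lambda i,x,y,w,h,k:cv2.resize(i[y:y+h,x:x+w],(w*k,h*k),interpolation=cv2.INTER_CUBIC)
A[:,:480]=c(s['color'],205,200,80,100,6)
A[:240,480:]=c(t['color'],160,185,80,60,4)
cv2.imwrite('pics/c7.png',A)
E
```

```text
[0.45991782 0.16850836 0.17527025] [3.14054438e+00 1.25389229e-03 3.09848529e+00] [0.55767705 0.47206342 0.35211967] [-0.01329378 -0.01355978 -0.03179842] 0.0 0.04840131354346393
```

View pics/c7.png

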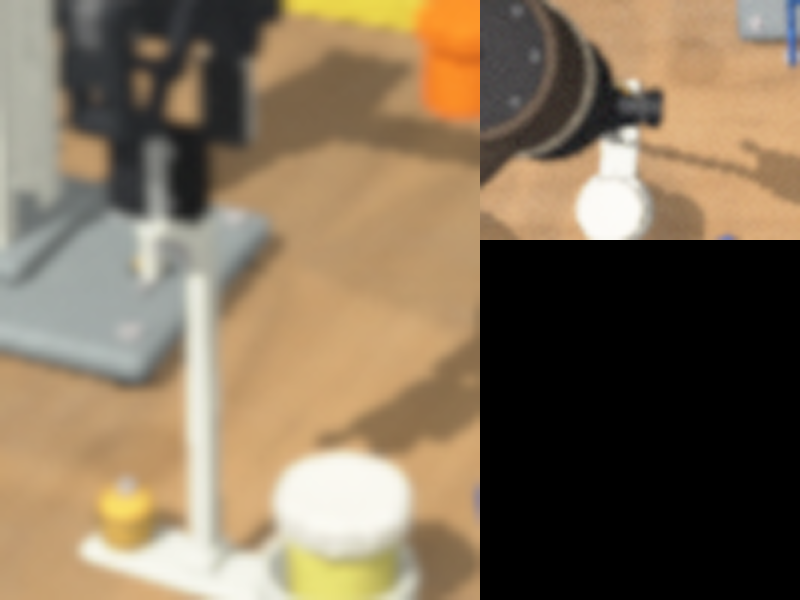

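The fingers straddle the grip block (crop (155,170)) and the jar sits in the cup (340,510). I'll close in steps and note the grip force at each opening.

>>> send_rows([
  [0.03,0,0,0,0],
  [0.02,0,0,0,0],
  [0.018,0,0,0,0],
  [0.014,0,0,0,0],
  [0.014,0,0,0,0],
  [0.014,0,0,0,0],
  [0.014,0,0,0,0],
])

```text
clock: 9.77
tool_pos: [0.4598, 0.1685, 0.1746]
ee_rot: [3.141, 0.001, 3.098]
force: [-1.2, 1.8, 3.4]
grip_width: 0.0141
finger_force: 6.3
```

>>> send_rows([
  [0.013,0,0,0,0],
  [0.013,0,0,0,0],
  [0.013,0,0,0,0],
])

```text
clock: 10.02
tool_pos: [0.4598, 0.1682, 0.1745]
ee_rot: [3.142, 0.001, 3.099]
force: [0.8, 0.8, 3.5]
grip_width: 0.0137
finger_force: 28.8
```

>>> send_rows([
  [0.012,0,0,0,0],
  [0.012,0,0,0,0],
  [0.012,0,0,0,0],
])

```text
clock: 10.27
tool_pos: [0.4598, 0.1682, 0.1746]
ee_rot: [3.141, 0.001, 3.099]
force: [0.0, 1.5, 4.8]
grip_width: 0.013
finger_force: 57.0
```

>>> send_rows([
  [0.01,0,0,0,0],
  [0.01,0,0,0,0],
  [0.01,0,0,0,0],
])

```text
clock: 10.52
tool_pos: [0.4598, 0.1682, 0.1746]
ee_rot: [3.141, 0.001, 3.099]
force: [0.8, 0.6, 5.0]
grip_width: 0.0136
finger_force: 58.3
```

>>> send_rows([
  [0.01,0,0,-0.005,0],
  [0.01,0,0,-0.01,0],
  [0.01,0,0,-0.015,0],
  [0.01,0,0,-0.02,0],
  [0.01,0,0,-0.02,0],
  [0.01,0,0,-0.02,0],
  [0.01,0,0,-0.01,0],
  [0.01,0,0,0,0],
  [0.01,0,0,0,0],
  [0.01,0,0,0,0],
])

```text
clock: 11.35
tool_pos: [0.4586, 0.1677, 0.2728]
ee_rot: [-3.141, -0.002, 3.098]
force: [-0.7, 0.1, -4.8]
grip_width: 0.0134
finger_force: 58.6
```

```bash
cat >> h.py <<'E'
def look(n=6):
    L=[]
    for _ in range(n):
        d=cams.grab_frame('scene');s=robot.state();L.append(np.r_[s['tool_pos'],s['force'],s['wrist_torque']])
    print('clock',s['clock'],'grip',s['grip_width'],s['finger_force']);L=np.array(L);print(L.mean(0).round(4));print(L.std(0).round(4));return d
E
python3 -c "
from h import *
d=look()"
```

```text
clock 11.65 grip 0.013372304871670153 58.623855113983154
[ 0.459   0.1679  0.2732  0.2189 -0.0432 -3.8218  0.0284 -0.1097 -0.027 ]
[2.000e-04 1.000e-04 3.000e-04 6.289e-01 4.567e-01 4.938e-01 1.370e-02
 1.640e-02 4.540e-02]
```

>>> send_rows([
  [0.0135,0,0,0,0],
  [0.0135,0,0,0,0],
  [0.0137,0,0,0,0],
  [0.0137,0,0,0,0],
  [0.0137,0,0,0,0],
])

```text
clock: 12.07
tool_pos: [0.4595, 0.1682, 0.2743]
ee_rot: [3.142, -0.0, 3.098]
force: [-0.6, 0.1, -3.6]
grip_width: 0.0139
finger_force: 16.2
```

```bash
python3 -c "
from h import *
d=look(3);cv2.imwrite('pics/t1.png',d['color'])"
```

```text
clock 12.2167 grip 0.013616312652080798 16.211422383785248
[ 4.5950e-01  1.6820e-01  2.7430e-01 -8.8000e-03  1.0170e-01 -3.6473e+00
  2.1600e-02 -8.5800e-02 -2.0000e-04]
[0.     0.     0.     0.3219 0.4891 0.1815 0.023  0.0281 0.0258]
```

>>> send_rows([
  [0.0138,0,0,0,0],
  [0.0139,0,0,0,0],
  [0.0139,0,0,0,0],
])

```text
clock: 12.47
tool_pos: [0.4594, 0.1681, 0.2743]
ee_rot: [-3.142, -0.0, 3.098]
force: [-0.2, -0.1, -4.1]
grip_width: 0.0138
finger_force: 5.0
```

```bash
python3 -c "
from h import *
d=look(3);cv2.imwrite('pics/t2.png',d['color'])
a=cv2.imread('pics/t1.png').astype(int);print(np.abs(a-d['color']).max(2)[:, :].astype(np.uint8).__gt__(25).sum())"
```

```text
clock 12.6167 grip 0.014223113270548557 4.928636401891708
[ 0.4595  0.1682  0.2743  0.0687 -0.4658 -3.5521 -0.01   -0.054   0.0039]
[0.     0.     0.     0.5777 0.1417 0.3483 0.0365 0.0196 0.022 ]
1723
```

>>> send_rows([
  [0.013,0,0,0,0],
  [0.0125,0,0,0,0],
])

```text
clock: 12.78
tool_pos: [0.4595, 0.1682, 0.2743]
ee_rot: [-3.142, -0.0, 3.098]
force: [0.3, 0.1, -3.3]
grip_width: 0.0133
finger_force: 41.8
```

```bash
cat >> h.py <<'E'
def blobs(img,roi):
    x0,y0,x1,y1=roi
    h=cv2.cvtColor(img[y0:y1,x0:x1],cv2.COLOR_BGR2HSV)
    m=cv2.inRange(h,(18,110,100),(34,255,255))
    n,l,st,c=cv2.connectedComponentsWithStats(m)
    return [(int(st[i,4]),(c[i]+[x0,y0]).round(2).tolist(),st[i,:4].tolist(),h[l==i].mean(0).round().tolist()) for i in range(1,n) if st[i,4]>12]
E
python3 -c "
from h import *
import pickle
s,t=pickle.load(open('d2.pkl','rb'))
d=look(3);cv2.imwrite('pics/t3.png',d['color']);pickle.dump(d,open('d3.pkl','wb'))
for i in (s['color'],cv2.imread('pics/t1.png'),cv2.imread('pics/t2.png'),d['color']): print(*blobs(i,(190,150,300,310)),sep='\n');print()
print(proj(s,[.388,.172,.03]),proj(s,[.485,.169,.02]),proj(s,[.388,.172,.13]),proj(s,[.485,.169,.12]))
"
```

```text
clock 12.9333 grip 0.013646962970055007 41.761935353279114
[ 4.5950e-01  1.6820e-01  2.7430e-01  4.6100e-02 -7.8800e-02 -3.6798e+00
  2.8000e-03 -9.2000e-03 -2.0600e-02]
[0.     0.     0.     0.7606 0.6044 0.2235 0.0251 0.0791 0.0267]
(780, [259.03, 194.07], [46, 34, 47, 23], [25.0, 161.0, 220.0])
(85, [225.67, 285.36], [30, 131, 12, 10], [21.0, 141.0, 216.0])
(96, [261.12, 296.01], [64, 142, 16, 8], [28.0, 125.0, 216.0])

(721, [260.79, 194.17], [49, 34, 44, 23], [25.0, 160.0, 219.0])
(94, [225.77, 249.78], [31, 92, 12, 15], [21.0, 141.0, 217.0])
(118, [262.06, 259.4], [64, 106, 18, 8], [28.0, 124.0, 214.0])

(728, [260.53, 194.2], [48, 34, 45, 23], [25.0, 161.0, 219.0])
(73, [220.36, 249.16], [26, 95, 9, 10], [21.0, 140.0, 217.0])
(110, [257.48, 260.25], [60, 106, 17, 9], [28.0, 124.0, 215.0])

(728, [260.48, 194.18], [48, 34, 45, 22], [25.0, 161.0, 219.0])
(73, [218.82, 248.49], [25, 94, 9, 10], [21.0, 141.0, 218.0])
(114, [255.61, 260.39], [58, 106, 17, 9], [28.0, 124.0, 214.0])

[262.78384555 291.88703862] [227.55919605 285.03961193] [263.0958784  256.26220422] [226.52354814 250.45622443]
```

```bash
cat >> h.py <<'E'
def onplane(d,uv,y):
    o,r=ray(d,*uv);return o+r*(y-o[1])/r[1]
def tilt(d,yo,ref,cur):
    # ref/cur: [brass, jar] pixels; yo: shift in y of the cradle now
    P=[onplane(d,u,y)[[0,2]] for u,y in zip(ref,(.168,.172))];Q=[onplane(d,u,y+yo)[[0,2]] for u,y in zip(cur,(.168,.172))]
    a=np.arctan2(*(P[0]-P[1])[::-1]);b=np.arctan2(*(Q[0]-Q[1])[::-1]);th=-(b-a) # rotation about +y
    c,s=np.cos(th),np.sin(th);R=np.array([[c,s],[-s,c]])
    seat0=np.array([.459,.150]);seat=(sum(Q)/2)+R@(seat0-sum(P)/2);return th,seat
REF=[(225.67,285.36),(261.12,296.01)]
E
python3 -c "
from h import *
import pickle
d=pickle.load(open('d3.pkl','rb'))
for c in ([(225.77,249.78),(262.06,259.4)],[(220.36,249.16),(257.48,260.25)],[(218.82,248.49),(255.61,260.39)]): print(tilt(d,0,REF,c))
"
```

```text
(np.float64(0.0023186377112204073), array([0.45674817, 0.254105  ]))
(np.float64(-0.031457386842248095), array([0.46545502, 0.2510125 ]))
(np.float64(-0.056296466863097194), array([0.46661937, 0.25091125]))
```

>>> send_rows([
  [0.0135,0,0,0,0],
  [0.0138,0,0,0,0],
  [0.0139,0,0,0,0],
  [0.0139,0,0,0,0],
  [0.0139,0,0,0,0],
  [0.0139,0,0,0,0],
  [0.0139,0,0,0,0],
  [0.0139,0,0,0,0],
  [0.0139,0,0,0,0],
  [0.0139,0,0,0,0],
])

```text
clock: 13.77
tool_pos: [0.4595, 0.1682, 0.2743]
ee_rot: [3.142, 0.0, 3.098]
force: [-0.0, 0.8, -4.6]
grip_width: 0.0138
finger_force: 4.9
```

```bash
cat >> h.py <<'E'
def fit(d,verbose=1):
    # cradle tilt th and slip along the block, grip point as pivot, from brass+jar blob; reference blob points in cradle-frame relative to standing grip
    from scipy.optimize import least_squares
    tp=robot.state()['tool_pos'];g=np.array([tp[0],tp[2]+.0187])
    B=blobs(d['color'],(150,150,330,330));b=[x for x in B if x[0]<300 and x[3][0]<=23];j=[x for x in B if x[0]<300 and x[3][0]>=26]
    b=max(b)[1];j=max(j)[1]
    g0=np.array([.4598,.1746+.0187]);yo=tp[1]-.1682
    P=[onplane(d,u,y)[[0,2]]-g0 for u,y in zip(REF,(.168,.172))]
    def f(v):
        c,s=np.cos(v[0]),np.sin(v[0]);R=np.array([[c,s],[-s,c]]);r=[]
        for p,y,u in zip(P,(.168,.172),(b,j)):
            q=g+R@(p+[0,v[1]]);r+=list(proj(d,[q[0],y+yo,q[1]])-u)
        return r
    o=least_squares(f,[0,0]);th,sl=o.x;c,s=np.cos(th),np.sin(th)
    seat=g+np.array([[c,s],[-s,c]])@(np.array([.459,.150])-g0+[0,sl])
    if verbose: print('th',th.round(3),'slip',sl.round(4),'res',np.round(o.fun,1),'seat',seat.round(4),'y',(tp[1]).round(4))
    return th,sl,seat
E
python3 -c "
from h import *
import pickle
fit(pickle.load(open('d3.pkl','rb')))
d=look(3);fit(d)"
```

```text
th -0.247 slip -0.0959 res [-16.2  24.2   8.2 -25.6] seat [0.4928 0.1578] y 0.1682
clock 13.9167 grip 0.014003620215960738 4.934900254011154
[ 0.4595  0.1682  0.2743  0.0082  0.1035 -3.5946  0.0161 -0.0402 -0.0169]
[0.     0.     0.     0.1861 0.1179 0.4236 0.0159 0.0226 0.0342]
th -0.247 slip -0.0958 res [-16.3  24.2   8.1 -25.6] seat [0.4927 0.1579] y 0.1682
```

```bash
sed -i 's/    b=max(b)\[1\];j=max(j)\[1\]/    e=[proj(d,[g[0]+dx,tp[1],g[1]-.165]) for dx in (.045,-.04)]\n    b,j=[min(L,key=lambda x:np.linalg.norm(np.array(x[1])-q))[1] for L,q in zip((b,j),e)]/' h.py
python3 -c "
from h import *
import pickle
fit(pickle.load(open('d3.pkl','rb')))
d=grab('scene');fit(d);print(*blobs(d['color'],(190,200,300,310)))"
```

```text
th -0.086 slip 0.0014 res [ 0.4 -0.5 -0.1  0.5] seat [0.4623 0.2512] y 0.1682
th -0.086 slip 0.0015 res [ 0.3 -0.4 -0.1  0.4] seat [0.4623 0.2513] y 0.1682
(141, [261.4, 201.79], [51, 0, 36, 6], [23.0, 157.0, 218.0]) (74, [218.86, 248.43], [25, 44, 9, 10], [21.0, 140.0, 217.0]) (114, [255.61, 260.39], [58, 56, 17, 9], [28.0, 124.0, 214.0])
```

>>> send_rows([
  [0.0135,0,0,0,0],
  [0.013,0,0,0,0],
  [0.012,0,0,-0.008,0],
  [0.012,0,0,-0.015,0],
  [0.012,0,0,-0.015,0],
  [0.012,0,0,-0.011,-1],
  [0.012,0,-0.005,-0.004,-1],
  [0.012,0,-0.01,0,0],
  [0.012,0,-0.013,0,0],
  [0.012,0,-0.015,0,0],
])

```text
clock: 14.8
tool_pos: [0.4586, 0.1241, 0.3268]
ee_rot: [-3.141, -0.001, 3.134]
force: [0.6, -0.0, -3.6]
grip_width: 0.0135
finger_force: 55.8
```

>>> send_rows([
  [0.012,0,-0.015,0,0],
  [0.012,0,-0.016,0,0],
  [0.012,0,-0.016,0,0],
  [0.012,0,-0.016,0,0],
  [0.012,0,-0.016,0,0],
  [0.012,0,-0.015,0,0],
  [0.012,0,-0.014,0,0],
  [0.012,0,-0.012,0,0],
  [0.012,0,-0.008,0,0],
  [0.012,0,-0.004,0,0],
])

```text
clock: 15.63
tool_pos: [0.4574, -0.0084, 0.327]
ee_rot: [-3.141, -0.001, 3.132]
force: [0.7, -0.0, -4.2]
grip_width: 0.0132
finger_force: 55.8
```

>>> send_rows([
  [0.012,0,0,0,0],
  [0.012,0,0,0,0],
  [0.012,0,0,0,0],
  [0.012,0,0,0,0],
])

```text
clock: 15.97
tool_pos: [0.458, -0.0064, 0.3272]
ee_rot: [3.142, -0.0, 3.134]
force: [0.3, 0.3, -3.7]
grip_width: 0.013
finger_force: 55.8
```

```bash
python3 -c "
from h import *
import pickle
d=look(3);t=grab('top');pickle.dump((d,t),open('d4.pkl','wb'));print(robot.state()['ee_rot'])
print(*blobs(d['color'],(190,200,340,310)),sep='\n');fit(d)
cv2.imwrite('pics/c8a.png',d['color']);cv2.imwrite('pics/c8b.png',t['color'])"
```

```text
clock 16.1167 grip 0.013451444159963365 55.80987274646759
[ 0.458  -0.0064  0.3273  0.0072 -0.0663 -3.2887  0.0166 -0.021   0.0036]
[0.     0.     0.     0.439  0.0236 0.2437 0.0184 0.0072 0.0417]
[ 3.14156425e+00 -8.08618095e-05  3.13388035e+00]
(84, [250.56, 201.76], [48, 0, 23, 6], [21.0, 143.0, 208.0])
(53, [270.13, 202.28], [76, 0, 10, 6], [24.0, 158.0, 227.0])
(89, [284.7, 209.15], [88, 6, 15, 7], [28.0, 124.0, 214.0])
(14, [230.0, 243.71], [38, 42, 5, 4], [23.0, 147.0, 216.0])
th -0.119 slip -0.0643 res [ 15.8 -22.8  -6.3  23.3] seat [0.47  0.239] y -0.0065
```

>>> send_rows([
  [0.012,-0.003,-0.001,0,0],
  [0.012,-0.005,-0.001,0,0],
  [0.012,-0.006,-0.001,0,0],
  [0.012,-0.006,-0.001,0,0],
  [0.012,-0.003,0,0,0],
  [0.012,-0.002,0,0,0],
  [0.012,0,0,0,0],
  [0.012,0,0,0,0],
  [0.012,0,0,0,0],
])

```text
clock: 16.92
tool_pos: [0.4828, -0.0111, 0.3273]
ee_rot: [-3.142, -0.0, 3.133]
force: [0.1, -0.1, -4.0]
grip_width: 0.013
finger_force: 55.8
```

```bash
python3 -c "
from h import *
import pickle
d=look(3);t=grab('top');pickle.dump((d,t),open('d5.pkl','wb'))
tp=robot.state()['tool_pos']
A=np.zeros((600,800,3),np.uint8)
c=lambda i,x,y,w,h,k:cv2.resize(i[y:y+h,x:x+w],(w*k,h*k),interpolation=cv2.INTER_CUBIC)
A[:,:560]=c(d['color'],222,112,70,75,8)
A[:360,560:]=c(t['color'],220,160,40,60,6)
cv2.imwrite('pics/c8.png',A)
f=lambda P:((proj(d,P)-[222,112])*8).round().tolist()
print('pin',f([.490,-.0105,.268]),f([.490,.003,.268]),f([.490,-.024,.268]))
print('seat',f([tp[0]+.0028,tp[1],tp[2]-.023]))
"
```

```text
clock 17.0667 grip 0.013235591702243466 55.82559943199158
[ 0.4828 -0.0111  0.3274 -0.5083 -0.0644 -3.3577  0.0064 -0.0404  0.0123]
[0.     0.     0.     0.1858 0.605  0.6053 0.0225 0.0238 0.0328]
pin [268.0, 449.0] [251.0, 462.0] [285.0, 435.0]
seat [282.0, 343.0]
```

View pics/c8.png

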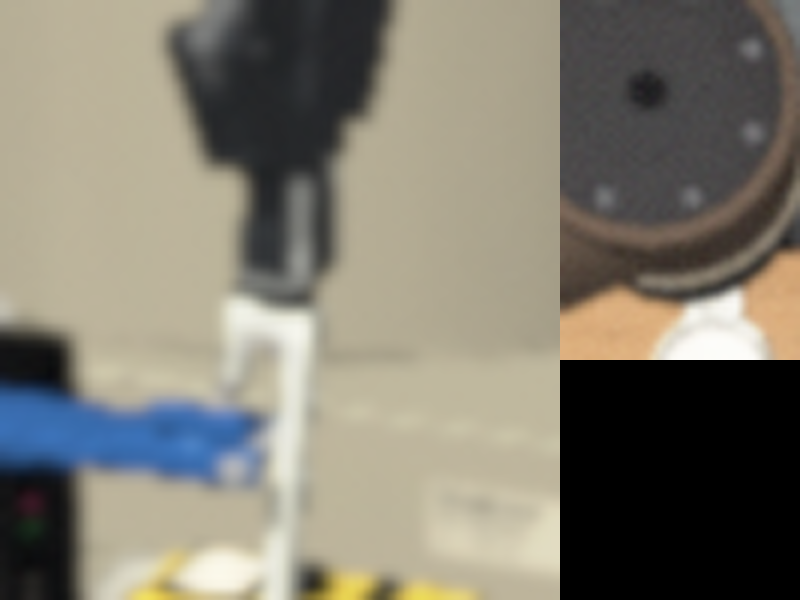

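The slot centre is at crop (265,345) and the pin is near (262,448), about 38 mm below. Between the prongs the hook lines up in y. I'll shift 1.5 mm in −x, then lower along the slot.

>>> send_rows([
  [0.012,0.0015,0,0,0],
  [0.012,0,0,0.002,0],
  [0.012,0,0,0.004,0],
  [0.012,-0.0005,0,0.004,0],
  [0.012,-0.0005,0,0.004,0],
  [0.012,-0.0005,0,0.004,0],
  [0.012,-0.0005,0,0.003,0],
  [0.012,0,0,0.002,0],
  [0.012,0,0,0,0],
  [0.012,0,0,0,0],
])

```text
clock: 17.95
tool_pos: [0.4835, -0.0111, 0.3042]
ee_rot: [-3.141, -0.0, 3.133]
force: [-0.0, -0.8, -3.0]
grip_width: 0.0133
finger_force: 55.8
```

```bash
python3 -c "
from h import *
import pickle
d=look(4);pickle.dump(d,open('d6.pkl','wb'))
"
```

```text
clock 18.15 grip 0.013591174682504432 55.8288037776947
[ 0.4836 -0.011   0.3045  0.352   0.1717 -3.3255 -0.0074 -0.0424 -0.0142]
[0.000e+00 0.000e+00 1.000e-04 6.767e-01 4.517e-01 4.682e-01 3.410e-02
 2.150e-02 2.550e-02]
```

>>> send_rows([
  [0.012,-0.0005,0,0.002,0],
  [0.012,0,0,0.002,0],
  [0.012,-0.0005,0,0.002,0],
  [0.012,0,0,0.002,0],
  [0.012,-0.0005,0,0.0015,0],
  [0.012,0,0,0.0015,0],
  [0.012,0,0,0.0015,0],
  [0.012,0,0,0,0],
  [0.012,0,0,0,0],
])

```text
clock: 18.9
tool_pos: [0.485, -0.0111, 0.2918]
ee_rot: [-3.142, -0.0, 3.133]
force: [-0.8, 0.6, -3.6]
grip_width: 0.0131
finger_force: 55.8
```

```bash
cat >> h.py <<'E'
def fork(d):
    h=cv2.cvtColor(d['color'][130:240,200:275],cv2.COLOR_BGR2HSV);m=cv2.inRange(h,(100,120,60),(125,255,255))
    ys,xs=np.where(m>0);k=xs>25
    print('fork px',len(xs),(ys[k].mean()+130).round(2),(xs[k].mean()+200).round(2),'max',xs.max()+200)
E
python3 -c "
from h import *
import pickle
fork(pickle.load(open('d0.pkl','rb'))['scene']);fork(pickle.load(open('d6.pkl','rb')))
d=look(4);pickle.dump(d,open('d7.pkl','wb'));fork(d)
"
```

```text
fork px 513 165.98 237.52 max 253
fork px 489 166.05 235.92 max 248
clock 19.1 grip 0.013093756076206787 55.835421681404114
[ 4.8500e-01 -1.1100e-02  2.9190e-01  1.0550e-01  3.3100e-01 -3.8797e+00
 -1.9700e-02 -6.2000e-02 -7.0000e-04]
[0.     0.     0.     0.2782 0.5455 0.5758 0.0146 0.02   0.0225]
fork px 492 166.89 235.85 max 248
```

>>> send_rows([
  [0.012,0,0,0.0012,0],
  [0.012,0,0,0.0012,0],
  [0.012,0,0,0.0012,0],
  [0.012,0,0,0.0012,0],
  [0.012,0,0,0.0012,0],
  [0.012,0,0,0.0012,0],
  [0.012,0,0,0.0012,0],
  [0.012,0,0,0.0012,0],
  [0.012,0,0,0.0012,0],
  [0.012,0,0,0.0012,0],
])

```text
clock: 19.93
tool_pos: [0.485, -0.0111, 0.2798]
ee_rot: [3.142, 0.0, 3.133]
force: [0.5, 0.6, -2.8]
grip_width: 0.0127
finger_force: 55.9
```

```bash
python3 -c "
from h import *
import pickle
d=look(5);pickle.dump(d,open('d8.pkl','wb'));fork(d)
"
```

```text
clock 20.1833 grip 0.013366457295252293 55.8641642332077
[ 4.8500e-01 -1.1100e-02  2.7980e-01  1.1904e+00  3.3700e-02 -2.3880e+00
  9.0000e-04 -4.3480e-01 -1.3700e-02]
[0.000e+00 0.000e+00 1.000e-04 4.108e-01 6.132e-01 2.199e-01 1.900e-02
 1.022e-01 2.710e-02]
fork px 488 171.03 235.78 max 248
```

```bash
python3 -c "
from h import *
for _ in range(5):
    cams.grab_frame('scene');s=robot.state();print(s['clock'],s['force'].round(2),s['wrist_torque'].round(3),s['tau'].round(2))
"
```

```text
20.2333 [ 1.01 -0.18 -2.03] [-0.015 -0.464 -0.008] [ 2.000e-02 -3.148e+01  3.016e+01  7.210e+00 -3.700e-01 -0.000e+00]
20.2833 [ 2.02 -0.48 -3.3 ] [-0.032 -0.462  0.001] [ 2.000e-02 -3.149e+01  3.015e+01  7.200e+00 -3.900e-01 -0.000e+00]
20.3333 [ 0.91 -0.2  -2.3 ] [-0.038 -0.436 -0.062] [ 2.000e-02 -3.148e+01  3.013e+01  7.190e+00 -4.000e-01 -0.000e+00]
20.3833 [ 1.34 -0.1  -2.81] [-0.011 -0.479 -0.01 ] [ 2.000e-02 -3.149e+01  3.011e+01  7.190e+00 -4.100e-01 -0.000e+00]
20.4333 [ 1.27  0.1  -2.13] [-0.003 -0.457 -0.023] [ 2.00e-02 -3.15e+01  3.01e+01  7.18e+00 -4.20e-01 -0.00e+00]
```

>>> send_rows([
  [0.012,-0.0005,0,0,0],
  [0.012,-0.0005,0,0,0],
  [0.012,-0.0005,0,0,0],
  [0.012,-0.0005,0,0,0],
  [0.012,0,0,0,0],
  [0.012,0,0,0,0],
])

```text
clock: 20.93
tool_pos: [0.4864, -0.0111, 0.2795]
ee_rot: [-3.142, -0.001, 3.133]
force: [-1.7, 0.7, -1.6]
grip_width: 0.0134
finger_force: 55.9
```

```bash
python3 -c "
from h import *
d=look(5);fork(d)
"
```

```text
clock 21.1833 grip 0.01298678108579226 55.94801187515259
[ 0.4865 -0.0111  0.2796 -2.9346  0.6431 -2.2572  0.2181  1.0721  0.0131]
[0.     0.     0.     0.6453 0.4903 0.5519 0.0324 0.1197 0.0187]
fork px 493 170.85 235.91 max 248
```

>>> send_rows([
  [0.012,0.0007,0,0,0],
  [0.012,0.0007,0,0,0],
  [0.012,0,0,0,0],
  [0.012,0,0,0.0012,0],
  [0.012,0,0,0.0012,0],
  [0.012,0,0,0.0012,0],
  [0.012,0,0,0.0012,0],
  [0.012,0,0,0.0012,0],
  [0.012,0,0,0,0],
  [0.012,0,0,0,0],
])

```text
clock: 22.02
tool_pos: [0.486, -0.011, 0.274]
ee_rot: [3.142, 0.001, 3.133]
force: [3.4, -0.4, -2.1]
grip_width: 0.0129
finger_force: 56.1
```

```bash
python3 -c "
from h import *
d=look(5);fork(d)
"
```

```text
clock 22.2667 grip 0.01321959907940855 56.08225107192993
[ 4.8590e-01 -1.1000e-02  2.7400e-01  3.5900e+00 -7.9080e-01 -1.7072e+00
 -3.1880e-01 -1.5616e+00 -1.4000e-03]
[0.     0.     0.     0.4282 0.3585 0.3856 0.0344 0.1087 0.0165]
fork px 484 172.89 236.17 max 248
```

>>> send_rows([
  [0.012,-0.0004,0,0,0],
  [0.012,-0.0004,0,0,0],
  [0.0125,0,0,0,0],
  [0.013,0,0,0,0],
  [0.0133,0,0,0,0],
  [0.0135,0,0,0,0],
  [0.0136,0,0,0,0],
  [0.0137,0,0,0,0],
])

```text
clock: 22.93
tool_pos: [0.4861, -0.0111, 0.2737]
ee_rot: [3.142, -0.0, 3.133]
force: [1.3, 0.3, -1.4]
grip_width: 0.0139
finger_force: 16.0
```

```bash
python3 -c "
from h import *
d=look(4);fork(d)
"
```

```text
clock 23.1333 grip 0.013794628301229264 16.002023220062256
[ 4.8610e-01 -1.1100e-02  2.7370e-01  8.0180e-01  3.4860e-01 -1.9644e+00
  1.2400e-01 -4.3230e-01 -2.0000e-04]
[0.     0.     0.     0.2171 0.2793 0.3167 0.0266 0.0298 0.0214]
fork px 485 172.98 236.1 max 248
```

>>> send_rows([
  [0.0138,0,0,0.0005,0],
  [0.0138,0.0003,0,0.0012,0],
  [0.0138,0.0004,0,0.0012,0],
  [0.0138,0.0004,0,0.0012,0],
  [0.0138,0.0004,0,0.0012,0],
  [0.0138,0.0004,0,0.0012,0],
  [0.0138,0.0004,0,0.0012,0],
  [0.0138,0.0004,0,0.0012,0],
  [0.0138,0.0004,0,0.0012,0],
  [0.0138,0.0004,0,0.0009,0],
])

```text
clock: 23.97
tool_pos: [0.4829, -0.011, 0.2627]
ee_rot: [-3.142, 0.0, 3.133]
force: [3.1, 1.0, -0.5]
grip_width: 0.0139
finger_force: 10.7
```

```bash
python3 -c "
from h import *
d=look(4);fork(d);print(*blobs(d['color'],(190,205,300,310)),sep='\n')
"
```

```text
clock 24.1667 grip 0.01388605340915068 10.698731392621994
[ 0.4827 -0.011   0.2627  2.0487 -0.0163 -1.7337  0.1016 -0.8418 -0.0032]
[0.0000e+00 0.0000e+00 1.0000e-04 6.3200e-01 3.8350e-01 1.1025e+00
 3.7600e-02 6.6500e-02 4.0000e-02]
fork px 482 176.53 236.07 max 248
(77, [238.1, 217.77], [44, 8, 10, 10], [20.0, 138.0, 212.0])
(75, [271.2, 229.24], [75, 21, 14, 7], [28.0, 124.0, 215.0])
(14, [230.0, 243.71], [38, 37, 5, 4], [23.0, 147.0, 216.0])
```

```bash
cat >> h.py <<'E'
def forkz(d):
    h=cv2.cvtColor(d['color'][130:240,200:275],cv2.COLOR_BGR2HSV);m=cv2.inRange(h,(100,120,60),(125,255,255))
    ys,xs=np.where(m>0);r=ys[xs>25].mean()+130-166.05
    r0=proj(d,[.51,-.01,.268])[1];k=(proj(d,[.51,-.01,.228])[1]-r0)/.04
    return r/k
E
python3 -c "
from h import *
d=look(4);print('fork',forkz(d));fit(d)
"
```

```text
clock 24.3667 grip 0.01377170340992163 10.705940276384354
[ 0.4828 -0.011   0.2628  1.5795 -0.0989 -1.3036  0.0827 -0.7108  0.0156]
[0.     0.     0.     0.4258 0.2535 0.287  0.0196 0.0243 0.0287]
fork 0.02950496633377478
th -0.157 slip 0.0029 res [ 0.7 -0.5 -0.3  0.5] seat [0.4883 0.2415] y -0.0111
```

>>> send_rows([
  [0.0138,0.0003,0,0.0008,0],
  [0.0138,0.0003,0,0.001,0],
  [0.0139,0.0004,0,0.001,0],
  [0.0139,0.0004,0,0.001,0],
  [0.0139,0.0004,0,0.001,0],
  [0.0139,0.0004,0,0.001,0],
  [0.0139,0.0004,0,0.001,0],
  [0.0139,0.0004,0,0.001,0],
  [0.0139,0.0003,0,0.001,0],
  [0.0139,0.0003,0,0.0008,0],
])

```text
clock: 25.2
tool_pos: [0.4792, -0.011, 0.2531]
ee_rot: [-3.142, 0.0, 3.133]
force: [1.8, 0.0, 0.3]
grip_width: 0.0139
finger_force: 5.4
```

```bash
python3 -c "
from h import *
d=look(5);print('fork',forkz(d));fit(d)
"
```

```text
clock 25.45 grip 0.014035692625975451 5.380271896719933
[ 0.4791 -0.0111  0.2531  1.7077  0.387  -0.4895  0.1086 -0.4657  0.0232]
[0.000e+00 0.000e+00 1.000e-04 3.471e-01 4.877e-01 3.789e-01 1.370e-02
 6.970e-02 2.630e-02]
fork 0.03806384312846246
th -0.234 slip 0.0021 res [ 0.8 -0.4 -0.5  0.4] seat [0.4879 0.2317] y -0.0111
```

>>> send_rows([
  [0.0139,0.0002,0,0.0008,0],
  [0.0139,0.0002,0,0.001,0],
  [0.0139,0.0002,0,0.001,0],
  [0.0139,0.0002,0,0.001,0],
  [0.0139,0.0002,0,0.001,0],
  [0.014,0,0,0.0005,0],
  [0.014,0,0,0,0],
  [0.014,0,0,0,0],
  [0.014,0,0,0,0],
])

```text
clock: 26.2
tool_pos: [0.4779, -0.011, 0.2478]
ee_rot: [-3.142, -0.001, 3.133]
force: [-0.5, 0.6, 0.0]
grip_width: 0.014
finger_force: 0.7
```

```bash
python3 -c "
from h import *
d=look(6);print('fork',forkz(d));fit(d)
"
```

```text
clock 26.5 grip 0.013861939897673278 0.553940562531352
[ 4.781e-01 -1.100e-02  2.479e-01  1.652e-01  2.800e-03  2.831e-01
  2.980e-02 -1.000e-04  5.200e-03]
[0.     0.     0.     0.6903 0.3741 0.3034 0.0325 0.0322 0.0366]
fork 0.04252399416842932
th -0.256 slip 0.0022 res [ 0.6 -0.4 -0.3  0.5] seat [0.4878 0.2267] y -0.0111
```

>>> send_rows([
  [0.01403,0,0,0,0],
  [0.01406,0,0,0,0],
  [0.0141,0,0,0,0],
  [0.0142,0,0,0,0],
  [0.0144,0,0,0,0],
  [0.0147,0,0,0,0],
  [0.015,0,0,0,0],
  [0.0155,0,0,0,0],
  [0.016,0,0,0,0],
  [0.016,0,0,0,0],
])

```text
clock: 27.33
tool_pos: [0.4782, -0.011, 0.2479]
ee_rot: [-3.142, -0.0, 3.133]
force: [-0.1, 0.3, -0.3]
grip_width: 0.0157
finger_force: 0.0
```

```bash
python3 -c "
from h import *
for _ in range(6):
    d=cams.grab_frame('scene');print(forkz(d).round(4),[b[1] for b in blobs(d['color'],(190,215,300,310))])
d=look(2);fit(d)
"
```

```text
0.0395 [[235.09, 219.22], [267.6, 233.01], [230.0, 243.71]]
0.0395 [[235.01, 219.21], [267.51, 233.0], [230.0, 243.71]]
0.0395 [[235.08, 219.21], [267.51, 233.0], [230.0, 243.71]]
0.0395 [[235.01, 219.21], [267.51, 233.0], [230.0, 243.71]]
0.0395 [[235.01, 219.21], [267.51, 233.0], [230.0, 243.71]]
0.0395 [[235.01, 219.21], [267.51, 233.0], [230.0, 243.71]]
clock 27.7333 grip 0.015615702775045197 0.0
[ 0.4782 -0.011   0.2479  0.2009 -0.4921 -0.4783  0.0127 -0.0322 -0.0333]
[0.     0.     0.     0.1376 0.4632 0.334  0.0166 0.0065 0.0115]
th -0.246 slip 0.0062 res [ 0.9 -0.6 -0.5  0.7] seat [0.4865 0.2305] y -0.011
```

>>> send_rows([
  [0.018,0,0,0,0],
  [0.022,0,0,0,0],
  [0.026,0,0,0,0],
  [0.03,0,0,0,0],
  [0.035,0,0,0,0],
  [0.04,0,0,0,0],
  [0.04,0,0,-0.005,0],
  [0.04,0,0,-0.01,0],
  [0.04,0,0,-0.015,0],
  [0.04,0,0,-0.02,0],
])

```text
clock: 28.57
tool_pos: [0.4778, -0.0111, 0.2984]
ee_rot: [-3.141, -0.002, 3.133]
force: [-0.2, 0.6, 0.4]
grip_width: 0.0399
finger_force: 0.0
```

>>> send_rows([
  [0.04,0,0,-0.02,0],
  [0.04,0,0,-0.02,0],
  [0.04,0,0,-0.02,0],
  [0.04,0.02,0,-0.01,0],
  [0.04,0.02,0,0,0],
  [0.04,0.01,0,0,0],
  [0.04,0,0,0,0],
  [0.04,0,0,0,0],
  [0.04,0,0,0,0],
])

```text
clock: 29.32
tool_pos: [0.4286, -0.0105, 0.3681]
ee_rot: [-3.142, 0.0, 3.134]
force: [0.1, 0.4, -0.3]
grip_width: 0.04
finger_force: 0.0
```

```bash
python3 -c "
from h import *
for _ in range(5):
    d=cams.grab_frame('scene');print(forkz(d).round(4),[b[1] for b in blobs(d['color'],(190,215,300,310))])
print(robot.state()['tool_pos'],robot.state()['clock'])
"
```

```text
0.0395 [[235.01, 219.21], [267.6, 233.01], [230.0, 243.71]]
0.0395 [[235.01, 219.21], [267.6, 233.01], [230.0, 243.71]]
0.0395 [[235.01, 219.21], [267.51, 233.0], [230.0, 243.71]]
0.0395 [[235.16, 219.22], [267.51, 233.0], [230.0, 243.71]]
0.0395 [[235.01, 219.21], [267.51, 233.0], [230.0, 243.71]]
[ 0.42858116 -0.01057386  0.36750271] 29.5667
```

The cradle hangs still and clear of the desk, and the gripper is away from it.

```bash
python3 -c "
from h import *
print(ticket.job_done())"
```

```text
the job is handed in; nothing more can be done
None
```

The yellow sample jar is in the cradle's cup and the cradle hangs still on the balance pin, clear of the desk, with the arm about 40 mm down and the gripper away; I handed the job in at about 30 s, and no verdict came back.

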